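# Offer the right pipe elbow up to the mister

### The job

Pick out the one pipe elbow whose socket fits snugly over the mister's spout, lift it over the seedling tray that stands between, and stop with it upright and centred just above the spout, a finger's width clear, its side outlet pointing to the mister's dial side. Finish while still holding it there steadily in the gripper, so that I can check the joint before it goes on. Do not touch the mister, the seedling tray or its labels at any time, and leave the other elbows and everything else on the bench where they are.

Things in the scene. Friction and masses are not known exactly. Their poses are not given: they have to be found in the camera images.
- elbow_a: loose grey pipe elbow, socket bore 30 mm, upright barrel 38 mm outside diameter, 80 mm tall, open socket (36 mm deep) below, flat capped top. Side outlet pipe 24 mm diameter, 40 mm up, reaching 48 mm from the barrel axis along body +x. Origin: centre of the underside, z up. About 0.12 kg. Stands on a 4 mm mat, in a row of three about 115 mm apart, order varies
- elbow_b: loose grey pipe elbow, socket bore 44 mm, upright barrel 52 mm outside diameter, 80 mm tall, open socket (36 mm deep) below, flat capped top. Side outlet pipe 24 mm diameter, 40 mm up, reaching 48 mm from the barrel axis along body +x. Origin: centre of the underside, z up. About 0.12 kg. Stands on a 4 mm mat, in a row of three about 115 mm apart, order varies
- elbow_c: loose grey pipe elbow, socket bore 55 mm, upright barrel 63 mm outside diameter, 80 mm tall, open socket (36 mm deep) below, flat capped top. Side outlet pipe 24 mm diameter, 40 mm up, reaching 48 mm from the barrel axis along body +x. Origin: centre of the underside, z up. About 0.12 kg. Stands on a 4 mm mat, in a row of three about 115 mm apart, order varies
- elbow_b_outlet (a point): mouth of the side outlet of elbow_b, 48 mm from its barrel axis and 40 mm above its underside
- mister: fixed orange tabletop mister: round base 170 mm diameter, 94 mm tall, with a cone on top (96 mm diameter at its foot) and an upright grey spout, 40 mm outside diameter, rim 165 mm above the origin. A black dial (28 mm diameter, 14 mm tall) on the flat shoulder, 66 mm from the axis along body +x, marks the dial side. Origin: centre of the underside. Left or right of the tray
- spout (a point): centre of the spout's rim (highest point of the mister), 169 mm above the bench; z up, x as the mister's
- seed_tray: fixed black seedling tray 360 (its x) by 140 (its y) by 50 mm tall, on the bench between mister and elbows. Three white plant labels stand in it, tops 150 mm above the bench, 45 mm wide along y, within 40 mm of its long centre line. Origin: centre of the underside
- spray_bottle: closed bottle 64 mm diameter, 170 mm tall, beyond the tray, origin under its centre; loose bystander, leave alone
- jar: closed jar 60 mm diameter, 80 mm tall, beyond the tray, origin under its centre; loose bystander, leave alone
- tape_roll: white roll 90 mm diameter, 25 mm tall, lying flat at the far right, origin under its centre; loose bystander, leave alone
- screwdriver: screwdriver lying along its x, at the far left, origin under its middle; loose bystander, leave alone
Not all that is in view belongs to the job. Leave any pink look-alike of the elbow_b alone. What is shaped like the elbow_c but blue or yellow is not meant.

How it is judged (in metres and radians):
On the way, in this order (a step that is already met when the one before it is completed fails the run):
1. the fitting elbow is lifted clear of its mat in the gripper (height (world z) of elbow_b above 0.03 m and contact force between elbow_b and the fingers above 1 N), for 0.1 s.
2. it is carried over the seedling tray (y of elbow_b in the frame of seed_tray between -0.06 and 0.06 m and x of elbow_b in the frame of seed_tray between -0.2 and 0.2 m and height (world z) of elbow_b above 0.06 m), for 0.05 s.
At the end, for the whole second after the job is handed in: elbow_b is held still in the fingers, its barrel axis within 7 mm of the spout's axis and within 0.12 rad of upright, its underside 4 to 30 mm above the spout's rim, its outlet within 0.2 rad of the mister's dial direction, touching nothing but the fingers (horizontal distance between elbow_b and spout below 0.007 m and z of elbow_b in the frame of spout between 0.004 and 0.03 m and angle between elbow_b's own z axis and vertical below 0.12 rad and angle between the x axis of elbow_b and the x axis of mister, either way round below 0.2 rad and x of elbow_b_outlet in the frame of mister above 0.02 m and contact force between elbow_b and the fingers above 1 N and contact force between elbow_b and mister below 0.1 N and contact force between elbow_b and seed_tray below 0.1 N and contact force between elbow_b and elbow_a below 0.1 N and contact force between elbow_b and elbow_c below 0.1 N and linear speed of elbow_b below 0.02 m/s and angular speed of elbow_b below 0.15 rad/s); the arm keeps its last pose, push and grip.
It fails at once if the mister is touched (contact force between mister and anything else above 1 N).
It fails at once if the seedling tray or its labels are touched (contact force between seed_tray and anything else above 1 N).
It fails at once if another elbow is moved more than 30 mm or tipped over (distance of any of elbow_a, elbow_c from where it was at the start of the episode above 0.03 m or angle between any of elbow_a, elbow_c's own z axis and vertical above 0.4 rad).
It fails at once if a bystander is moved more than 30 mm or tipped over (distance of any of spray_bottle, jar, tape_roll, screwdriver from where it was at the start of the episode above 0.03 m or angle between any of spray_bottle, jar, tape_roll's own z axis and vertical above 0.4 rad).
It also fails if it takes over 40 s, if anything falls off the work surface, if the arm or the gripper's body presses on something with over 40 N, if the wrist force passes 120 N, or if a joint passes its speed limit or range.

### The arm

A 6-joint arm with a two-finger parallel gripper is mounted at the origin on the work surface. World frame = base frame: x ahead of the robot, y to its left, z up, the work surface at z = 0. Lengths are in mm, angles in rad, forces in N, time in s.
With the tool pointing down it reaches from about 400 to 825 mm from the base axis. Payload 7 kg.
Tool frame: the origin (TCP) lies at the very end of the fingers, on their centre line; the grasp point (between the pads) lies 19 mm behind it; z points along the fingers, y is the line along which they close (so a half turn about z gives the same grasp; the last joint's range is limited). The gripper opens to 88 mm and grips with 3 to 60 N. Pads are 19 mm wide; open, the fingers measure 130 mm over their backs; the gripper's body (78 mm by 193 mm) begins 47 mm behind the grasp point.
Start: joints at [1.415, 0.359, 0.012, 0, -1.224, -0.288], TCP at [289.833, 609.584, 226.561] pointing down, gripper open.
Joint ranges: [-3.07, 3.07], [-1.43, 2.12], [-1.02, 1.25], [-3.03, 1.67], [-3.05, -0], [-3.03, 3.03]. Speed limits (rad/s): [2.39, 2.39, 3.01, 3.14, 3.14, 3.14].

### API

Orientations are given as a unit quaternion [x, y, z, w].
In Python, from plant import bot gives the robot as it stands. Calls block until the motion is done:
- bot.move_ptp(position, orientation): joint-space move of the TCP to a pose.
- bot.line_to(position, velocity=150, ori=None): straight line of the TCP; ori=None keeps the orientation; velocity is the mean speed in mm/s.
- bot.move_joints(angles): joint-space move.
- bot.move_gripper(opening, force=None): finger opening in mm; force is the grip in N (None keeps the last); returns when the fingers have stopped.
- bot.pause(seconds).
- bot.solve_ik(position, orientation): joint angles nearest the present ones, or None.
- bot.read_state(): the state.
- bot.camera(name): name is "scene" or "top"; returns the picture (420x560x3 uint8, red, green, blue); there is no depth.
- bot.get_calibration(name): a dict with "fx", "fy", "cx", "cy" (pixels), "distortion" ([k1, k2, p1, p2, k3] as OpenCV has them; the pictures are not rectified), "view" (4x4, takes a point from world to camera coordinates). Camera axes: x right, y up, looking along -z (the intrinsics and any distortion apply to the point x, -y, -z); pixel columns grow to the right and rows downward; lengths in mm; the calibration is good to about 2 mm. A picture is of the moment at which its call begins. get_calibration takes no time and is no camera call.
A pose or a line that the arm cannot do raises bot.Unreachable and nothing moves.
- bot.close_job(): hands the job in; it is judged then, once.
The state is a dict: "t": time; "joint_pos": joint angles; "qvel": joint speeds; "tau": joint torques, N m; "tcp_pos": TCP position; "eef_rot": TCP orientation; "contact_force": force on the tool from outside, world axes, zero at the start; "moment": the same for the moment, N m; "width": finger opening in mm; "finger_force": force on a finger pad.
Only numpy, scipy, OpenCV 4.12 (cv2) and the standard library are available. Lean on these libraries where they do the work, as an engineer would, in place of code of your own. Each camera call takes 0.05 s, during which the arm holds its last target. There are 200 camera calls.

## Working session

There is one attempt and no reset: what is moved stays moved. The work goes in short steps, each a Python script; the robot and the scene stay as the last script left them, time stands still between calls to the robot, and variables do not carry over. Pictures are saved under pics/ and viewed, at most 10 in all, crops included, and the job is handed in when it is done.

```bash
mkdir -p pics; python3 - <<'E'
from plant import bot
import cv2,numpy as np
for n in("scene","top"):
    im=bot.camera(n);cv2.imwrite(f"pics/{n}0.png",im[:,:,::-1])
    c=bot.get_calibration(n);print({k:np.round(v,3).tolist() for k,v in c.items() if not isinstance(v,str)})
s=bot.read_state();print(s["eef_rot"],s["t"],s["width"])
E
```

```text
{'fx': 523.657, 'fy': 523.657, 'cx': 285.244, 'cy': 210.453, 'distortion': [0.023, 0.0, 0.0, 0.0, 0.0], 'view': [[-0.512, 0.859, -0.007, 297.784], [-0.725, -0.428, 0.54, 303.257], [0.461, 0.282, 0.842, -1820.362], [0.0, 0.0, 0.0, 1.0]]}
{'fx': 432.787, 'fy': 432.787, 'cx': 278.547, 'cy': 205.765, 'distortion': [-0.036, 0.0, 0.0, 0.0, 0.0], 'view': [[-0.002, -1.0, 0.003, -10.143], [0.973, -0.001, 0.23, -569.622], [-0.23, 0.004, 0.973, -1415.733], [0.0, 0.0, 0.0, 1.0]]}
[ 9.75466914e-01 -2.20144834e-01 -1.05507731e-04  7.34563048e-04] 0.1 87.30592835234968
```

View pics/scene0.png

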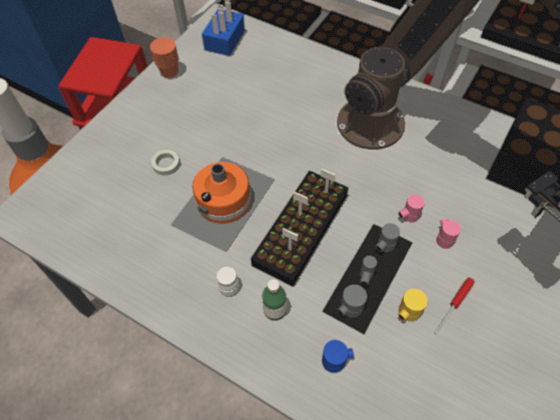

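View pics/top0.png

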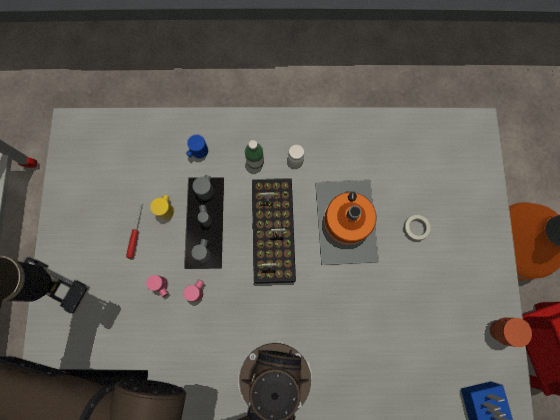

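Scene (both views): three grey elbows on the black mat, top-view pixels ~(203,187), (203,215), (200,250). The mister is at (352,215) with its dial at about (352,197). The tray at (273,232) stands between them. The pink, blue and yellow parts are decoys. Next I enlarge the row and the mister.

```bash
python3 - <<'E'
import cv2,numpy as np
t=cv2.imread("pics/top0.png");s=cv2.imread("pics/scene0.png")
def cr(i,x,y,w,h,f):return cv2.resize(i[y:y+h,x:x+w],None,fx=f,fy=f,interpolation=cv2.INTER_CUBIC)
a=cr(t,175,170,60,105,5.6);b=cr(t,315,175,65,65,6)
c=cr(s,330,215,90,105,5.6)
A=np.zeros((590,800,3),np.uint8);A[:588,:336]=np.clip(a*1.8,0,255)[:588];A[:390,340:730]=np.clip(b*1.2,0,255)
cv2.imwrite("pics/crop1.png",A)
C=cv2.convertScaleAbs(c,alpha=1.8);cv2.imwrite("pics/crop2.png",C)
E
```

```text
(no output)
```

View pics/crop1.png

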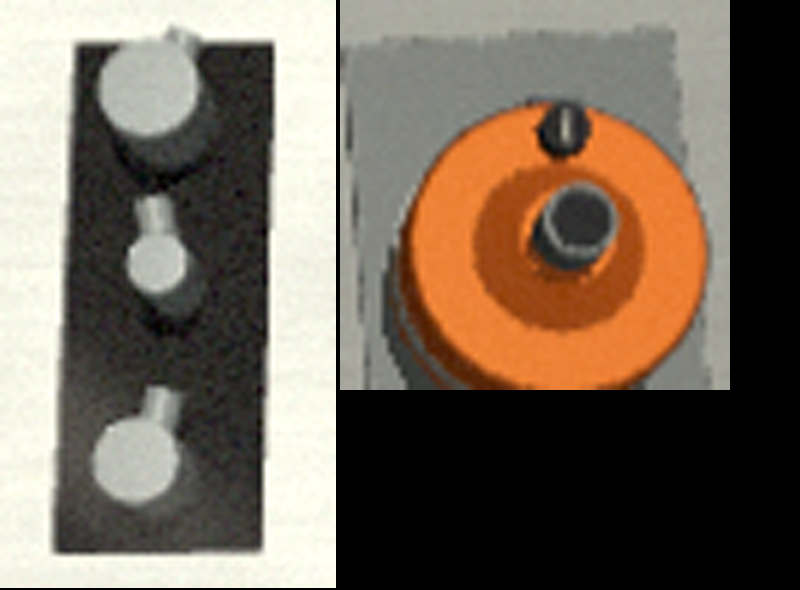

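View pics/crop2.png

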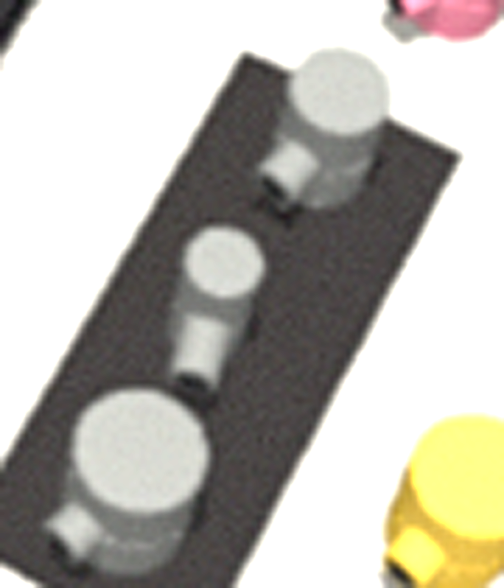

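Candidates in the top view:
- (202,185): largest grey, elbow_c.
- (203,217): smallest grey, elbow_a.
- (199.5,252): middle-size grey, elbow_b (scene ~(390,231)). Its 44 mm bore fits the 40 mm spout.
- The pinks at (157,285) and (194,292) are look-alikes, and blue and yellow are decoys.

The crops confirm the mid-size cap nearest the robot is the target. Its outlet points roughly +x and slightly −y. Now I measure.

```bash
cat > h.py <<'E'
import cv2,numpy as np
from plant import bot
def ray(n,uv):
    c=bot.get_calibration(n);K=np.array([[c["fx"],0,c["cx"]],[0,c["fy"],c["cy"]],[0,0,1]])
    p=cv2.undistortPoints(np.array([[uv]],float),K,np.array(c["distortion"],float))[0,0]
    V=np.array(c["view"]);R=V[:3,:3];o=-R.T@V[:3,3]
    return o,R.T@np.array([p[0],-p[1],-1])
def onz(n,uv,z):
    o,d=ray(n,uv);return (o+d*(z-o[2])/d[2])[:2]
def tri(a,b):
    (o,d),(p,e)=ray("top",a),ray("scene",b)
    t=np.linalg.lstsq(np.c_[d,-e],p-o,rcond=None)[0]
    A,B=o+d*t[0],p+e*t[1];return (A+B)/2,np.linalg.norm(A-B)
def blobs(im,x,y,w,h,fn,f=8,k=1,amin=10):
    """centroid/area/minEnclosing diameter of mask blobs in a crop, full-image pixels"""
    c=cv2.resize(im[y:y+h,x:x+w],None,fx=f,fy=f,interpolation=cv2.INTER_CUBIC)
    m=fn(c).astype(np.uint8)
    if k>1:m=cv2.morphologyEx(m,cv2.MORPH_OPEN,cv2.getStructuringElement(cv2.MORPH_ELLIPSE,(k,k)))
    out=[]
    for q in cv2.findContours(m,0,1)[0]:
        M=cv2.moments(q);a=M["m00"]/f/f
        if a<amin:continue
        to=lambda P:((np.array(P)+.5)/f-.5+[x,y])
        e=cv2.fitEllipse(q);out.append((to((M["m10"]/M["m00"],M["m01"]/M["m00"])),a,to(e[0]),np.array(e[1])/f))
    return out
E
python3 - <<'E'
from h import *
np.set_printoptions(precision=2,suppress=True)
t=cv2.imread("pics/top0.png");s=cv2.imread("pics/scene0.png")
print(t[252,199],t[244,203],s[231,390],s[245,381], s[248,377])
for th in (95,105,112):
    g=lambda c:c.min(2)>th
    for k in(1,65):
        print(th,k,"top",blobs(t,188,236,24,28,g,k=k));print("   scene",blobs(s,372,220,30,36,g,k=k))
org=lambda c:(c[:,:,2]>1.8*c[:,:,1])&(c[:,:,2]>110)
print("orange",blobs(t,320,185,65,65,org,k=9,amin=300))
for n,im,r in(("top",t,(342,200,28,24)),("scene",s,(205,160,28,24))):
    for th in(45,60,75): print(n,"spoutdark",th,blobs(im,*r,lambda c:(c.max(2)<th),amin=15))
for n,im,r in(("top",t,(344,189,17,15)),("scene",s,(198,188,18,18))):
    print(n,"dial",blobs(im,*r,lambda c:(c[:,:,2]<100),amin=8))
E
python3 - <<'E'
import cv2,numpy as np
t=cv2.imread("pics/top0.png");s=cv2.imread("pics/scene0.png")
A=np.zeros((560,800,3),np.uint8)
for i,(im,x,y,n) in enumerate(((t,340,190,35),(s,195,155,50))):
    f=392//n;q=cv2.resize(im[y:y+n,x:x+n],None,fx=f,fy=f,interpolation=cv2.INTER_NEAREST);A[:q.shape[0],400*i:400*i+q.shape[1]]=cv2.convertScaleAbs(q,alpha=1.4)
cv2.imwrite("pics/crop3.png",A[:400])
E
```

```text
[108 112 110] [105 110 109] [115 120 120] [118 122 122] [33 32 31]
95 1 top [(array([199.07, 251.16]), 161.53125, array([199.29, 250.54]), array([13.1 , 18.55]))]
   scene [(array([381.59, 243.95]), 39.296875, array([381.56, 243.98]), array([6.87, 7.85])), (array([389.48, 227.39]), 392.8359375, array([389.01, 227.4 ]), array([18.86, 31.92]))]
95 65 top [(array([198.88, 251.66]), 149.3046875, array([198.88, 251.66]), array([13.42, 14.16]))]
   scene [(array([389.51, 227.38]), 390.765625, array([389.05, 227.36]), array([18.85, 31.63]))]
105 1 top [(array([203.7 , 251.34]), 19.3046875, array([203.45, 251.58]), array([ 3.66, 10.19]))]
   scene [(array([381.56, 243.88]), 28.0, array([381.53, 243.9 ]), array([5.43, 7.01])), (array([389.52, 227.24]), 381.453125, array([389.02, 227.28]), array([18.41, 31.84]))]
105 65 top []
   scene [(array([389.54, 227.22]), 379.4453125, array([389.06, 227.22]), array([18.38, 31.57]))]
112 1 top []
   scene [(array([381.4 , 243.77]), 16.6953125, array([381.36, 243.8 ]), array([3.67, 6.2 ])), (array([389.56, 227.08]), 370.625, array([389.04, 227.13]), array
[... 681 characters left out ...]
rray([ 7.44, 10.79])), (array([354.77, 211.1 ]), 72.90625, array([354.79, 211.14]), array([9.46, 9.97]))]
scene spoutdark 45 [(array([217.21, 168.45]), 45.828125, array([217.21, 168.45]), array([6.75, 8.67]))]
scene spoutdark 60 [(array([217.23, 168.46]), 57.1953125, array([217.23, 168.46]), array([7.59, 9.6 ]))]
scene spoutdark 75 [(array([219.4 , 176.85]), 69.921875, array([219.27, 176.47]), array([ 8.55, 13.07])), (array([217.24, 168.54]), 66.7890625, array([217.24, 168.54]), array([ 8.22, 10.36]))]
top dial [(array([351.44, 195.38]), 76.953125, array([350.75, 195.15]), array([10.21, 12.82]))]
scene dial [(array([205.85, 197.02]), 52.4921875, array([205.9 , 196.87]), array([8.42, 9.11]))]
```

View pics/crop3.png

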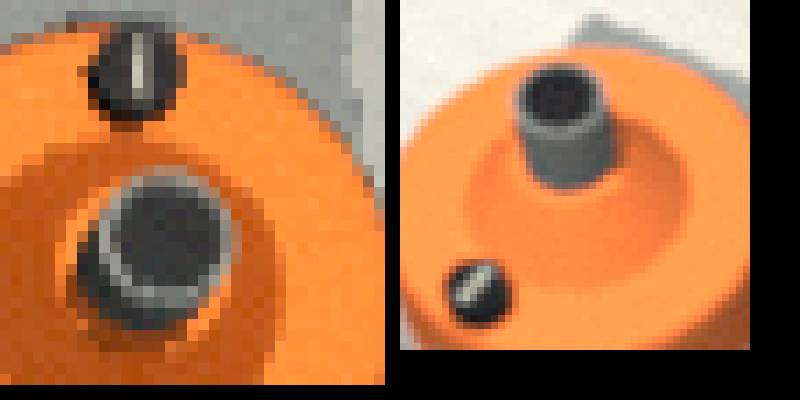

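```bash
python3 - <<'E'
from h import *
np.set_printoptions(precision=2,suppress=True)
b=[198.9,251.7];bs=[389.95,230.75]
print("b",tri(b,bs),onz("top",b,84),onz("scene",bs,84))
sp=[354.8,211.0];ss=[217.2,168.4]
print("spout",tri(sp,ss),onz("top",sp,169),onz("scene",ss,169))
d=[352.,195.9];ds=[205.8,196.8]
print("dial",tri(d,ds),onz("top",d,112),onz("scene",ds,110))
print("orange shoulder",onz("top",[350.76,217.1],98))
# outlet: mouth top edge in top view, tip middle at crop (165,388); mouth dark centre in scene crop (275,183)
print("outlet",onz("top",[175+165/5.6-.5,170+388/5.6-.5],54),onz("scene",[330+275/5.6-.5,215+183/5.6-.5],44))
t=cv2.imread("pics/top0.png");s=cv2.imread("pics/scene0.png")
print("other caps",[ (onz("top",q[2],84),q[3]) for q in blobs(t,188,175,24,48,lambda c:c.min(2)>95,k=65)])
T=cv2.inRange(t,(0,0,0),(60,60,60))[180:282,254:292]
for q in([253,181],[292,180],[296,283],[253,283]):print("tray corner",onz("top",q,50))
E
```

```text
b (array([411.3 , 249.95,  81.17]), np.float64(6.236175083920355)) [409.87 252.39] [414.41 247.41]
spout (array([ 528.9 , -255.11,  169.21]), np.float64(4.535892147197827)) [ 527.92 -253.03] [ 529.34 -257.53]
dial (array([ 595.03, -259.31,  104.9 ]), np.float64(3.529022301644613)) [ 592.37 -256.39] [ 597.98 -258.49]
orange shoulder [ 522.98 -251.75]
outlet [457.68 242.32] [456.19 238.05]
other caps [(array([529.32, 244.15]), array([9.  , 9.35])), (array([636.69, 250.69]), array([13.26, 17.22]))]
tray corner [663.    78.33]
tray corner [666.5  -58.68]
tray corner [309.29 -68.72]
tray corner [309.56  74.36]
```

```bash
cat >> h.py <<'E'
def q(psi):return [np.cos(psi/2),np.sin(psi/2),0,0]
E
python3 - <<'E'
from h import *
np.set_printoptions(precision=2,suppress=True)
for n,a,b in(("b",[199.4,252.2],[390.45,231.25]),("spout",[355.3,211.5],[217.7,168.9]),("dial",[352.5,196.4],[206.3,197.3])):print(n,*tri(a,b))
B=tri([199.4,252.2],[390.45,231.25])[0];psi=-0.21
bot.move_gripper(88,25)
bot.line_to([B[0],B[1],200],velocity=200,ori=q(psi))
bot.line_to([B[0],B[1],42],velocity=100)
s=bot.read_state();print(s["t"],s["tcp_pos"],s["contact_force"])
bot.move_gripper(30,25)
s=bot.read_state();print(s["t"],s["width"],s["finger_force"],s["contact_force"])
bot.line_to([B[0],B[1],80],velocity=50)
s=bot.read_state();print(s["t"],s["width"],s["finger_force"],s["contact_force"])
cv2.imwrite("pics/scene1.png",bot.camera("scene")[:,:,::-1]);t=bot.camera("top")[:,:,::-1];cv2.imwrite("pics/top1.png",t)
i=cv2.imread("pics/scene1.png")
A=[cv2.resize(z,(400,400),interpolation=cv2.INTER_CUBIC) for z in(i[175:275,345:445],t[200:280,160:240])]
cv2.imwrite("pics/crop4.png",cv2.convertScaleAbs(np.hstack(A),alpha=1.6))
E
```

```text
b [409.79 250.24  76.57] 3.7412895661512553
spout [ 527.63 -256.26  165.11] 2.1104802665515847
dial [ 593.89 -260.57  100.42] 1.0385535058841722
4.1 [410.03 250.55  42.48] [0.29 0.6  0.45]
4.775 51.51486748762741 25.00007003545761 [0.22 0.9  0.01]
5.6833 51.63568296500204 24.999715089797974 [-0.24  0.27 -1.57]
```

View pics/crop4.png

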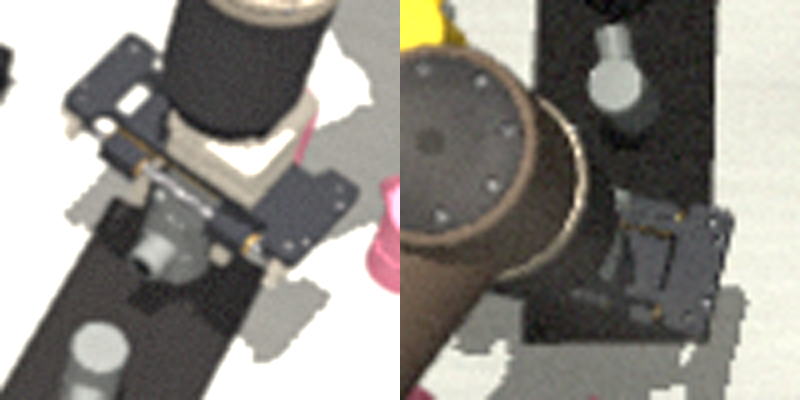

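The elbow is held (51.6 mm width, 25 N). I carry it over the tray and look at it above the spout.

```bash
python3 - <<'E'
from h import *
bot.line_to([410,250.4,262],velocity=120)
bot.line_to([528.2,-255.5,262],velocity=130,ori=q(-0.05))
bot.line_to([528.2,-255.5,232],velocity=40)
bot.pause(.3)
s=bot.read_state();print(s["t"],s["tcp_pos"],s["eef_rot"],s["width"],s["finger_force"],s["contact_force"])
i=bot.camera("scene")[:,:,::-1];t=bot.camera("top")[:,:,::-1]
cv2.imwrite("pics/scene2.png",i);cv2.imwrite("pics/top2.png",t)
A=[cv2.resize(z,(400,400),interpolation=cv2.INTER_CUBIC) for z in(i[130:230,170:270],t[165:245,310:390])]
cv2.imwrite("pics/crop5.png",cv2.convertScaleAbs(np.hstack(A),alpha=1.5))
E
```

```text
12.8 [ 528.26883947 -255.50860891  232.19488653] [ 9.99687288e-01 -2.50058335e-02  1.84588013e-04  5.95405357e-06] 51.454388417208946 24.999683797359467 [-0.70315543  0.62187268 -0.46002719]
```

View pics/crop5.png

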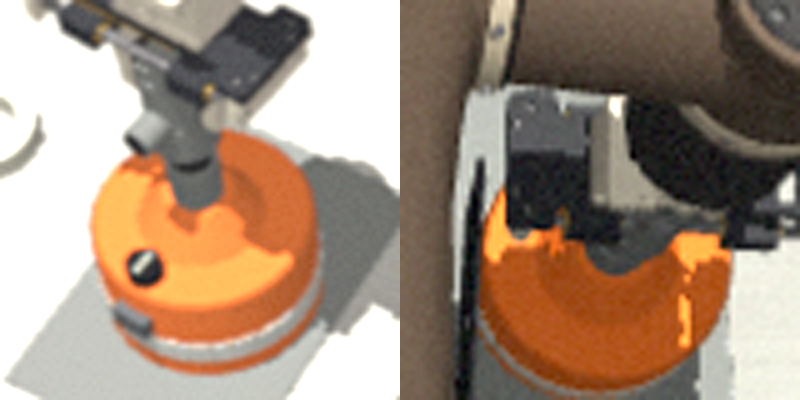

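The elbow hangs above the spout with its outlet at (207,163) in the scene view, toward the dial at (206,197). I enlarge to check the centring.

```bash
python3 - <<'E'
from h import *
np.set_printoptions(precision=1,suppress=True)
c=bot.get_calibration("scene")
def proj(P):
    V=np.array(c["view"]);p=(V[:3,:3]@np.array(P).T).T+V[:3,3];p=p*[1,-1,-1]
    K=np.array([[c["fx"],0,c["cx"]],[0,c["fy"],c["cy"]],[0,0,1]]);return cv2.projectPoints(p,np.zeros(3),np.zeros(3),K,np.array(c["distortion"],float))[0][:,0]
a=np.array([528.3,-255.5]);print("expected axis px: underside z193.5",proj([[*a,193.5]]),"rim",proj([[*a,169]]),"spout low z140",proj([[*a,140]]),"mouth",proj([[a[0]+48*np.cos(.05),a[1]-48*np.sin(.05),233.5]]))
i=cv2.imread("pics/scene2.png")
cr=cv2.convertScaleAbs(i[145:195,195:240],alpha=1.8)
cv2.imwrite("pics/crop6.png",cv2.resize(cr,None,fx=12,fy=12,interpolation=cv2.INTER_CUBIC))
E
```

```text
expected axis px: underside z193.5 [[217.  163.2]] rim [[218.  168.4]] spout low z140 [[219.1 174.5]] mouth [[204.5 165.8]]
```

View pics/crop6.png

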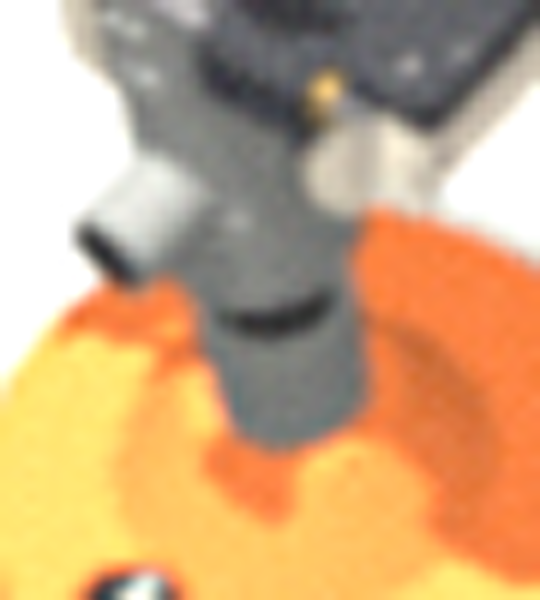

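Measured in the crop, the spout rim centre is at about (218.0,168.4) and the underside centre at about (217.0,163.2). Both match the expected axis to within about 1.5 mm. The outlet mouth at (203.3,166) is turned about −0.06 rad, so I trim the yaw, lower 8 mm, settle and hand in.

```bash
python3 - <<'E'
from h import *
bot.line_to([528.2,-255.5,224],velocity=15,ori=q(0.01))
bot.pause(1)
s=bot.read_state();print(s["t"],s["tcp_pos"],s["width"],s["finger_force"],s["contact_force"],np.abs(s["qvel"]).max())
print(bot.close_job())
E
```

```text
14.5833 [ 528.22017372 -255.48601485  223.99119037] 51.54525291629592 24.99974638223648 [-0.12775198 -0.52525992 -1.93249322] 0.0014769556323565827
the job is handed in; nothing more can be done
None
```

I handed in the job at 14.6 s with elbow_b still gripped (25 N) above the spout: by camera and arm readings about 16 mm clear of the rim, centred to about 1.5 mm and outlet toward the dial; the hand-in gave no verdict, and I took no picture after the final yaw trim and 8 mm lowering.

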